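# Put the loose weld-on hardware back in its bins

## Task

A hex nut, a pipe coupling, an angle bracket and a flat two-hole tab are left over on the welding bench: put each one back in the blue bin that already holds its own kind. Set it on the bin's floor in the free front part, not on top of the stock, the same way up as its mates behind it: the coupling standing on end, the nut flat, the bracket on its foot and squared up with the bin like its mates (upright leg to the back or the front, either will do), the tab flat and squarely crosswise like the stack behind it. Leave the pliers and the yellow tin where they are.

Things in the scene. Friction and masses are not known exactly. Their poses are not given: they have to be found in the camera images.
- nut: The loose hex nut, yellow-zinc plated steel (brass colour), 46 across flats, 53 across corners, 24 high, round hole of 27; about 0.22 kg. Lies flat on the bench. Origin at the centre of its underside, z up along the hole; its flats face its own +x axis and every 60 degrees from it.
- coupling: The loose pipe coupling, a plain galvanised silver-grey tube 48 outside diameter, 36 bore, 50 high; about 0.30 kg. Stands on end on the bench. Origin at the centre of its lower end, z up along its axis.
- bracket: The loose L-shaped angle bracket, dark red-brown primed steel, about 0.28 kg: foot 60 (x) x 40 (y) x 8 mm flat on the bench, upright leg 8 thick (x 22 to 30), 40 wide, top 60 above the bench, a hole in each. Origin at the centre of the foot's underside, z up, x along the foot towards the upright leg. Easily gripped across its 40 width at the upright leg.
- tab: The loose flat tab, bright bare steel bar 80 (x) x 40 (y) x 8 thick with two 14 mm holes; about 0.18 kg. Lies flat on the bench. Origin at the centre of its underside, x along its length, z up.
- bin_nuts: Fixed blue bin, 180 (x) x 120 (y) mm, walls and floor 3 thick; origin: centre of its underside, x from its low front to its back. Back and sides 58 high, sides dipping over the front 60 to the 30 high front wall. Fixed stock at the back, x > 29: three brass-coloured hex nuts (top z 51). Empty front: x -87 to 29, full width; good spot x -36, y 0.
- bin_couplings: Fixed blue bin, 180 (x) x 120 (y) mm, walls and floor 3 thick; origin: centre of its underside, x from its low front to its back. Back and sides 58 high, sides dipping over the front 60 to the 30 high front wall. Fixed stock at the back, x > 32: two standing couplings (top z 53). Empty front: x -87 to 32, full width; good spot x -36, y 0.
- bin_brackets: Fixed blue bin, 180 (x) x 120 (y) mm, walls and floor 3 thick; origin: centre of its underside, x from its low front to its back. Back and sides 58 high, sides dipping over the front 60 to the 30 high front wall. Fixed stock at the back, x > 23: two red-brown brackets side by side, feet along x (top z 63). Empty front: x -87 to 23, full width; good spot x -36, y 0.
- bin_tabs: Fixed blue bin, 180 (x) x 120 (y) mm, walls and floor 3 thick; origin: centre of its underside, x from its low front to its back. Back and sides 58 high, sides dipping over the front 60 to the 30 high front wall. Fixed stock at the back, x > 36: stack of four flat tabs, lengths along y (top z 35). Empty front: x -87 to 36, full width; good spot x -36, y 0.
- pliers: Bystander: slip-joint pliers with blue grips lying loose on the bench, 180 long, about 60 wide and 14 high; origin at the pivot on the underside, x towards the jaws (jaws reach x = 48, handles x = -132).
- tin: Bystander: round yellow tin with a steel lid standing loose on the bench, 76 diameter, 60 high; origin at the centre of its underside.
Not all that is in view belongs to the job. What is shaped like the bin_couplings but turquoise is not meant. What is shaped like the bracket but purple is not meant.

How it is judged:
At the end, for the whole second after the job is handed in: Each part is at rest in its own kind's bin, on the floor of the free front (origin x -80 to 22 mm, y within 45 mm of the bin's centre, under 8 mm above its underside), upright within 8 degrees; bracket foot lengthwise and tab crosswise within 17 degrees, either way round (x of nut in the frame of bin_nuts between -0.08 and 0.022 m and y of nut in the frame of bin_nuts between -0.045 and 0.045 m and z of nut in the frame of bin_nuts between -0.002 and 0.008 m and angle between each of nut, coupling, bracket, tab's own z axis and vertical below 0.15 rad and linear speed of each of nut, coupling, bracket, tab below 0.02 m/s and angular speed of each of nut, coupling, bracket, tab below 0.2 rad/s and x of coupling in the frame of bin_couplings between -0.08 and 0.022 m and y of coupling in the frame of bin_couplings between -0.045 and 0.045 m and z of coupling in the frame of bin_couplings between -0.002 and 0.008 m and x of bracket in the frame of bin_brackets between -0.08 and 0.022 m and y of bracket in the frame of bin_brackets between -0.045 and 0.045 m and z of bracket in the frame of bin_brackets between -0.002 and 0.008 m and angle between the x axis of bracket and the x axis of bin_brackets, either way round below 0.3 rad and x of tab in the frame of bin_tabs between -0.08 and 0.022 m and y of tab in the frame of bin_tabs between -0.045 and 0.045 m and z of tab in the frame of bin_tabs between -0.002 and 0.008 m and angle between the x axis of tab and the y axis of bin_tabs, either way round below 0.3 rad); the robot touches nothing.
It fails at once if the pliers are shifted by more than 30 mm (distance of pliers from where it was at the start of the episode above 0.03 m).
It fails at once if the yellow tin is shifted by more than 30 mm or tipped (distance of tin from where it was at the start of the episode above 0.03 m or angle between tin's own z axis and vertical above 0.35 rad).
It also fails if it takes over 112 s, if anything falls off the work surface, if the arm or the gripper's body presses on something with over 40 N, if the wrist force passes 120 N, or if a joint passes its speed limit or range.

## Robot

A 6-joint arm with a two-finger parallel gripper is mounted at the origin on the work surface. World frame = base frame: x ahead of the robot, y to its left, z up, the work surface at z = 0. Lengths are in m, angles in rad, forces in N, time in s.
With the tool pointing down it reaches from about 0.375 to 0.975 m from the base axis. Payload 3.8 kg.
Tool frame: the origin (TCP) lies midway between the tips of the shut fingers; the grasp point (between the pads) lies 19 mm behind it; z points along the fingers, y is the line along which they close (so a half turn about z gives the same grasp; the last joint's range is limited). The gripper opens to 85 mm and grips with 20 to 120 N. Pads are 22 mm wide; open, the fingers measure 114 mm over their backs; the gripper's body (76 mm by 85 mm) begins 54 mm behind the grasp point. The pads swing forward as they close: fully open they stand 13 mm farther back than shut.
Start: joints at [1.114, 0.264, 1.604, -0, 1.274, -0.037], TCP at [0.275, 0.616, 0.231] pointing down, gripper open.
Joint ranges: [-2.63, 2.63], [-0.94, 2.18], [0.31, 2.57], [-1.31, 4.45], [0, 2.66], [-2.55, 2.55]. Speed limits (rad/s): [2.57, 2.57, 3.14, 3.14, 3.14, 3.14].

## Interface

Orientations are given as a rotation vector (axis times angle).
In Python, from workcell import bot, cams gives the robot as it stands.
- The arm moves only by the tool play_rows, never from a script. Its argument "rows" is a list of rows, each a list of 2 entries, a list of its own where there are three numbers: the shift along the tool's x, y, z scaled (see below), then the turn, a rotation vector about the tool's x, y, z scaled (see below). A call has 1 to 20 rows; each row is the pose to reach, as a shift and turn from the pose commanded when the call began, along the tool's axes at that moment; what a row does not reach only later rows make up. The controller multiplies each number of a shift by 250 mm and each number of a turn by 45 degrees. A row lasts 1/12 s, in which the tool goes at most 41.7 mm and 7.16 degrees, less where a joint would pass 70% of its speed; a pose out of reach is approached as far as the arm can. A call with a number of a shift or a turn outside -1 to 1 is refused whole. A call with a gripper value outside its range is refused whole. "claw" is the opening, from -1 (shut) to 1 (fully open), set as the call begins (left out, the last holds). The fingers move at their own pace and stop on an object; "newtons" is the grip in N (left out, the last holds). Time passes only in rows, so rows that repeat a pose let the fingers close. It gives the time, the measured TCP pose, the force, the opening and the grip force at its end, in the units of the state.
- bot.read_state(): the state, without advancing time (a new reading comes with each control period).
- cams.read_camera(name): name is "side" or "top" or "wrist"; returns a dict with "image" (420x560x3 uint8, red, green, blue), "K" (3x3 intrinsics, pixels), "k1" (the pictures are not rectified: a ray, as slopes to the right and down, at radius r is drawn at 1 + k1 r^2 times it, then the intrinsics apply), "T" (4x4, takes a point from camera to world coordinates); the wrist camera has in their place "mount" (4x4, takes a point from camera to tool coordinates, whose origin is the TCP and whose axes are the flange's). Camera axes: x right, y down, z forward; pixel columns grow to the right and rows downward; lengths in m; the calibration is good to about 2 mm. A picture is of the moment at which its call begins: read the wrist's pose just before it. There is no depth.
- bot.finish_job(): hands the job in; it is judged then, once.
The state is a dict: "time": time; "q": joint angles; "joint_vel": joint speeds; "joint_torque": joint torques, N m; "tool_pos": TCP position; "tcp_rot": TCP orientation; "wrist_force": force on the tool from outside, world axes, zero at the start; "torque": the same for the moment, N m; "width": opening from 0.0 (shut) to 1.0 (fully open); "grip_force": force on a finger pad.
Only numpy, scipy, OpenCV 4.12 (cv2) and the standard library are available. Lean on these libraries where they do the work, as an engineer would, in place of code of your own. Each camera call takes 0.05 s, during which the arm holds its last target. There are 200 camera calls.

## Working session

There is one attempt and no reset: what is moved stays moved. The work goes in short steps, Python scripts to look and compute and a tool call to move; the robot and the scene stay as the last step left them, time stands still between calls to the robot, and variables do not carry over. Pictures are saved under pics/ and viewed, at most 14 in all, crops included, and the job is handed in when it is done.

Besides the shell and the picture viewer there is one more tool, called after ">>>" in YAML: its name, and indented under it one key for each argument. play_rows: Moves the arm, as the interface text tells. Its arguments: {"type":"object","properties":{"rows":{"type":"array","items":{"type":"array"}},"claw":{"type":"number"},"newtons":{"type":"number"}},"required":["rows"]}

```bash
mkdir -p pics; ls; python3 - <<'E'
from workcell import bot,cams
import cv2
s=bot.read_state();print(s)
for n in ["top","side"]:
    c=cams.read_camera(n);print(n,c["K"],c["k1"],c["T"]);cv2.imwrite(f"pics/{n}0.png",cv2.cvtColor(c["image"],cv2.COLOR_RGB2BGR))
E
```

```text
pics
{'time': 0.0, 'q': array([ 1.11411081e+00,  2.64776289e-01,  1.60538277e+00,  4.00618959e-06,
        1.27371825e+00, -3.68950853e-02]), 'joint_vel': array([-0.00028458,  0.00035295,  0.00179395,  0.00033405, -0.00071257,
       -0.00075922]), 'joint_torque': array([ 6.62468519e-04, -5.15117168e+01, -3.67319655e+01, -1.27197031e-04,
        1.28788326e-02,  1.25079202e-05]), 'tool_pos': array([0.27477905, 0.61572722, 0.22994172]), 'tcp_rot': array([-0.65445847, -3.07209157,  0.00347791]), 'wrist_force': array([ 0.18917038,  0.15192372, -0.02404299]), 'torque': array([-0.00931662,  0.03978697, -0.02335205]), 'grip_force': 0.0, 'width': 1.0031625490030132}
top [[450.00773451   0.         278.43031757]
 [  0.         450.00773451 209.96057603]
 [  0.           0.           1.        ]] -0.021559120660970574 [[ 1.32639308e-02 -9.86987459e-01  1.60249255e-01  3.16533085e-01]
 [-9.99910202e-01 -1.33989258e-02  2.38178676e-04  1.23337838e-02]
 [ 1.91208851e-03 -1.60238024e-01 -9.87076552e-01  1.20492338e+00]
 [ 0.00000000e+00  0.00000000e+00  0.00000000e+00  1.00000000e+00]]
side [[433.26799029   0.         282.4924767 ]
 [  0.         433.26799029 211.44518585]
 [  0.           0.           1.        ]] -0.12299080832081323 [[ 0.75784041 -0.44387789  0.47817396 -0.11982205]
 [-0.65239595 -0.50703649  0.56328814 -0.71392941]
 [-0.0075795  -0.73884127 -0.67383687  0.89283809]
 [ 0.          0.          0.          1.        ]]
```

View pics/top0.png

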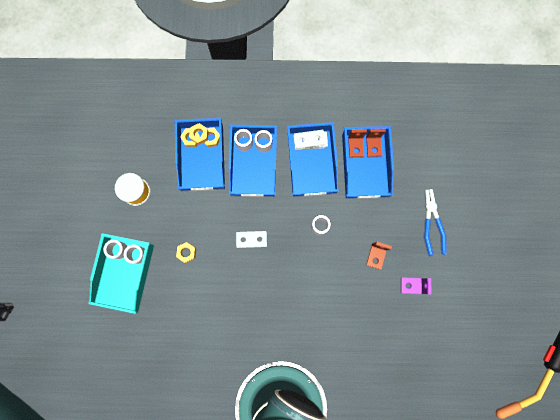

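View pics/side0.png

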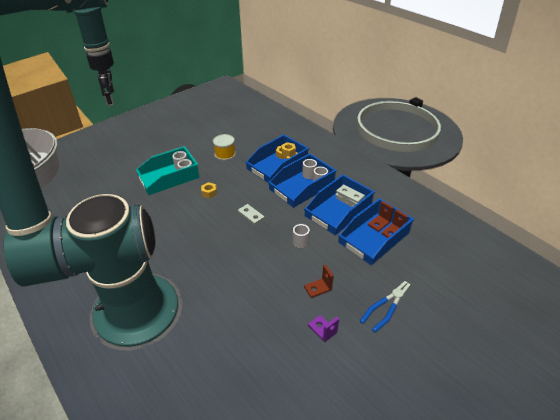

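The top view shows the following, all in top-view pixels.
- **Nut:** the candidate is (186,252).
- **Tab:** the candidate is (251,239).
- **Coupling:** the ring at (321,224). The rings in the turquoise bin (120,273) and in the blue bin are not it.
- **Bracket:** the red-brown one at (379,255). The purple one at (416,286) is the decoy.
- **Blue bins:** nuts (200,155), couplings (253,160), tabs (313,158), brackets (369,162).
- **Bystanders:** the tin is at (131,189) and the pliers at (434,222).

Next I'll fit the models to the silhouettes.

```bash
cat > h.py <<'E'
import numpy as np,cv2
from scipy.optimize import minimize
def proj(c,P):
    T=np.linalg.inv(c["T"]);q=P@T[:3,:3].T+T[:3,3];s=q[:,:2]/q[:,2:]
    s=s*(1+c["k1"]*(s**2).sum(1,keepdims=True))
    return s*[c["K"][0,0],c["K"][1,1]]+c["K"][:2,2]
def box(x0,x1,y0,y1,z0,z1): return np.array([[x,y,z] for x in(x0,x1) for y in(y0,y1) for z in(z0,z1)])/1e3
def cyl(r,h,n,a0=0): 
    a=a0+np.arange(n)*2*np.pi/n;return np.array([[r*np.cos(t),r*np.sin(t),z] for t in a for z in(0,h)])/1e3
M={"nut":cyl(26.56,24,6,np.pi/6),"coupling":cyl(24,50,40),"bracket":np.r_[box(-30,30,-20,20,0,8),box(22,30,-20,20,0,60)],
"tab":box(-40,40,-20,20,0,8),"bin":np.r_[box(-90,90,-60,60,0,30),box(-30,90,-60,60,0,58)]}
def place(m,p):
    c,s=np.cos(p[2]),np.sin(p[2]);P=M[m]@np.array([[c,-s,0],[s,c,0],[0,0,1]]).T;return P+[p[0],p[1],p[3] if len(p)>3 else 0]
def mask(c,kind,roi):
    hsv=cv2.cvtColor(c["image"],cv2.COLOR_RGB2HSV).astype(int);H,S,V=hsv[...,0],hsv[...,1],hsv[...,2]
    m={"blue":(H>100)&(H<125)&(S>150)&(V>50),"yel":(H>15)&(H<35)&(S>120)&(V>60),"red":((H<15)|(H>172))&(S>110)&(V>40),"br":(S<60)&(V>(135))}[kind]
    z=np.zeros(m.shape,np.uint8);x0,y0,x1,y1=roi;z[y0:y1,x0:x1]=m[y0:y1,x0:x1]
    n,l,st,_=cv2.connectedComponentsWithStats(z);k=1+st[1:,4].argmax();return (l==k).astype(np.uint8)
def hullimg(pts,sc=8,off=(0,0),shape=(0,0)):
    z=np.zeros(shape,np.uint8);cv2.fillConvexPoly(z,cv2.convexHull(np.round(((pts+.5-off)*sc)).astype(np.int32)),1);return z
def fit(c,m,kind,roi,p0,yaws):
    k=mask(c,kind,roi);x0,y0,x1,y1=roi;sh=((y1-y0)*8,(x1-x0)*8)
    # hull from pixel corners
    ys,xs=np.nonzero(k);pts=np.concatenate([np.c_[xs+dx,ys+dy] for dx in(-.4,.4) for dy in(-.4,.4)]).astype(float)
    A=hullimg(pts,8,(x0,y0),sh)
    def f(v):
        B=hullimg(proj(c,place(m,[v[0]/100,v[1]/100,v[2]])),8,(x0,y0),sh);return 1-(A&B).sum()/max(1,(A|B).sum())
    best=None
    for y in yaws:
        r=minimize(f,[p0[0]*100,p0[1]*100,y],method="Nelder-Mead",options=dict(initial_simplex=np.array([p0[0]*100,p0[1]*100,y])+[[0,0,0],[1,0,0],[0,1,0],[0,0,.2]],xatol=.005,fatol=1e-4))
        if best is None or r.fun<best.fun: best=r
    return np.array([best.x[0]/100,best.x[1]/100,best.x[2]]),best.fun
def ray(c,u,z):
    p=np.array(u,float);s0=(p-c["K"][:2,2])/[c["K"][0,0],c["K"][1,1]];s=s0.copy()
    for _ in range(20): s=s0/(1+c["k1"]*(s@s))
    d=c["T"][:3,:3]@[s[0],s[1],1];o=c["T"][:3,3];return o+d*(z-o[2])/d[2]
E
python3 - <<'E'
from h import *
from workcell import cams
c=cams.read_camera("top");s=cams.read_camera("side")
J=[("bin","blue",(168,110,227,198),(198,155)),("bin","blue",(226,118,282,204),(253,160)),("bin","blue",(282,116,341,203),(313,158)),("bin","blue",(339,118,400,205),(369,162)),
("nut","yel",(165,235,205,270),(186,252)),("coupling","br",(300,205,340,245),(321,224)),("bracket","red",(355,230,400,280),(377,256)),("tab","br",(225,222,280,258),(251,239))]
o=c["image"].copy();o2=s["image"].copy()
o=cv2.resize(o[100:310,80:450],None,fx=2.15,fy=2.15,interpolation=cv2.INTER_CUBIC);o2=cv2.resize(o2[110:350,130:420],None,fx=2.4,fy=2.4,interpolation=cv2.INTER_CUBIC)
for m,k,roi,u in J:
    p,f=fit(c,m,k,roi,ray(c,u,.01),{"bin":[0],"tab":[np.pi/2],"bracket":[0,1,-1,2,-2,3]}.get(m,[0,.5]))
    print(m,p.round(4),np.degrees(p[2]).round(1),"err",round(f,3),"reach",np.hypot(*p[:2]).round(3))
    for im,cc,of,sc in((o,c,(80,100),2.15),(o2,s,(130,110),2.4)):
        h=cv2.convexHull(np.round((proj(cc,place(m,p))+.5-of)*sc).astype(np.int32));cv2.polylines(im,[h],True,(0,255,0),1)
cv2.imwrite("pics/o1.png",o[...,::-1]);cv2.imwrite("pics/o2.png",o2[...,::-1])
E
```

```text
bin [0.657  0.2277 0.0563] 3.2 err 0.032 reach 0.695
bin [ 0.6419  0.0829 -0.0126] -0.7 err 0.031 reach 0.647
bin [ 0.6471 -0.0778  0.0785] 4.5 err 0.036 reach 0.652
bin [ 0.6419 -0.2259  0.0504] 2.9 err 0.025 reach 0.68
nut [0.3881 0.2444 0.8195] 47.0 err 0.708 reach 0.459
coupling [ 0.4901 -0.1208  0.0972] 5.6 err 0.798 reach 0.505
bracket [ 0.3907 -0.2494 -0.2875] -16.5 err 0.033 reach 0.464
tab [0.4145 0.0887 1.8888] 108.2 err 0.762 reach 0.424
```

View pics/o1.png

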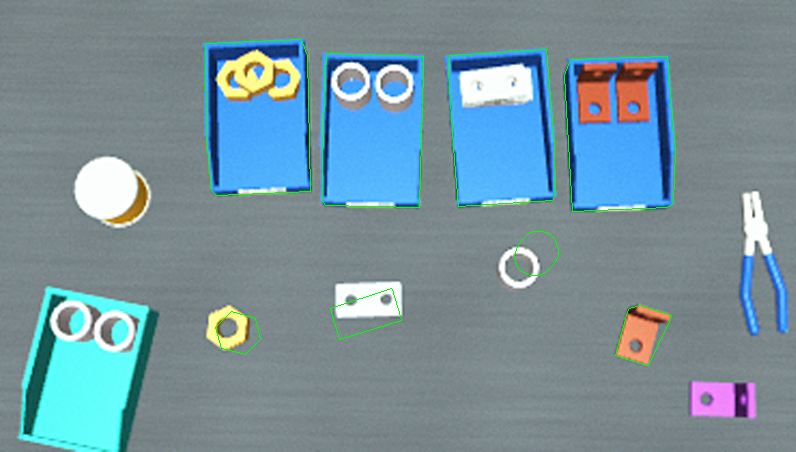

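View pics/o2.png

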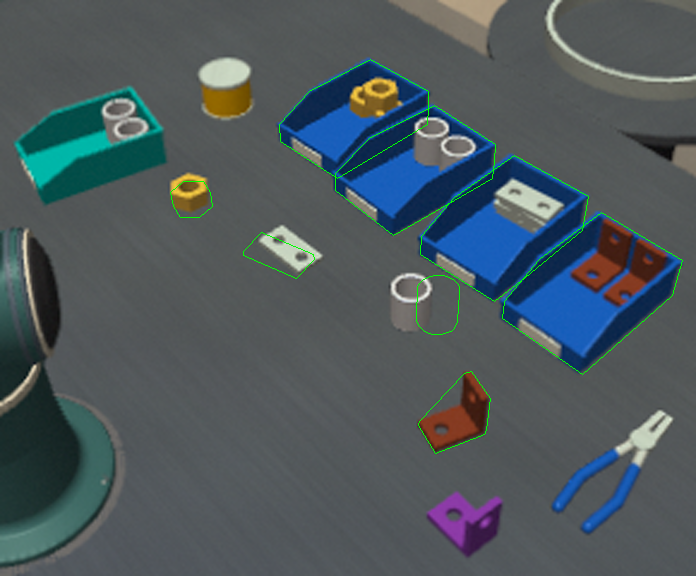

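Bins and bracket fit well in both views. The nut, tab and coupling masks failed, so I'll fix those next.

```bash
python3 - <<'E'
from h import *
import h
from workcell import cams
c=cams.read_camera("top");s=cams.read_camera("side")
hsv=cv2.cvtColor(c["image"],cv2.COLOR_RGB2HSV)
print(hsv[252,176:198].tolist());print(hsv[232,230:275:3].tolist());print(hsv[224,306:338:2].tolist())
def mask2(c,kind,roi):
    x0,y0,x1,y1=roi;g=cv2.cvtColor(c["image"],cv2.COLOR_RGB2LAB).astype(float);bg=np.median(g[y0:y1,x0:x1].reshape(-1,3),0)
    d=np.linalg.norm((g-bg)*[1,2,2],axis=2);m=(d>35)
    z=np.zeros(m.shape,np.uint8);z[y0:y1,x0:x1]=m[y0:y1,x0:x1]
    n,l,st,_=cv2.connectedComponentsWithStats(z);k=1+st[1:,4].argmax();print(st[k]);return (l==k).astype(np.uint8)
h.mask=mask2
J=[("nut","yel",(165,235,205,270),(186,252)),("coupling","br",(300,205,345,245),(321,224)),("tab","br",(225,222,280,258),(251,239))]
o2=cv2.resize(s["image"][110:350,130:420],None,fx=2.4,fy=2.4,interpolation=cv2.INTER_CUBIC)
for m,k,roi,u in J:
    p,f=fit(c,m,k,roi,ray(c,u,.01),{"tab":[np.pi/2]}.get(m,[0,.25,.5,.75]))
    print(m,p.round(4),np.degrees(p[2]).round(1),"err",round(f,3),"reach",np.hypot(*p[:2]).round(3))
    cv2.polylines(o2,[cv2.convexHull(np.round((proj(s,place(m,p))+.5-(130,110))*2.4).astype(np.int32))],True,(0,255,0),1)
cv2.imwrite("pics/o3.png",o2[...,::-1])
E
```

```text
[[25, 55, 181], [30, 103, 255], [29, 102, 255], [30, 112, 255], [21, 171, 228], [20, 190, 113], [44, 23, 122], [96, 34, 144], [97, 24, 139], [92, 31, 140], [97, 33, 141], [96, 35, 140], [96, 34, 143], [97, 45, 142], [24, 75, 177], [30, 101, 255], [30, 99, 255], [30, 92, 255], [20, 169, 183], [18, 187, 105], [95, 23, 135], [96, 36, 143]]
[[93, 22, 139], [98, 27, 141], [101, 34, 217], [99, 16, 254], [95, 11, 255], [98, 12, 255], [90, 7, 255], [94, 8, 255], [90, 8, 255], [90, 2, 255], [90, 3, 255], [0, 0, 255], [101, 31, 223], [92, 29, 140], [99, 30, 135]]
[[99, 29, 140], [99, 31, 138], [96, 30, 136], [84, 5, 247], [72, 5, 240], [98, 34, 136], [102, 33, 141], [98, 28, 138], [96, 29, 139], [97, 31, 139], [20, 13, 121], [98, 4, 235], [70, 3, 241], [98, 29, 141], [94, 30, 137], [96, 26, 139]]
[176 242  20  21 266]
nut [0.3945 0.2568 0.4875] 27.9 err 0.093 reach 0.471
[312 215  19  19 160]
coupling [ 0.4712 -0.0992  0.3657] 21.0 err 0.094 reach 0.482
[236 231  31  17 469]
tab [0.432  0.0849 1.6097] 92.2 err 0.086 reach 0.44
```

View pics/o3.png

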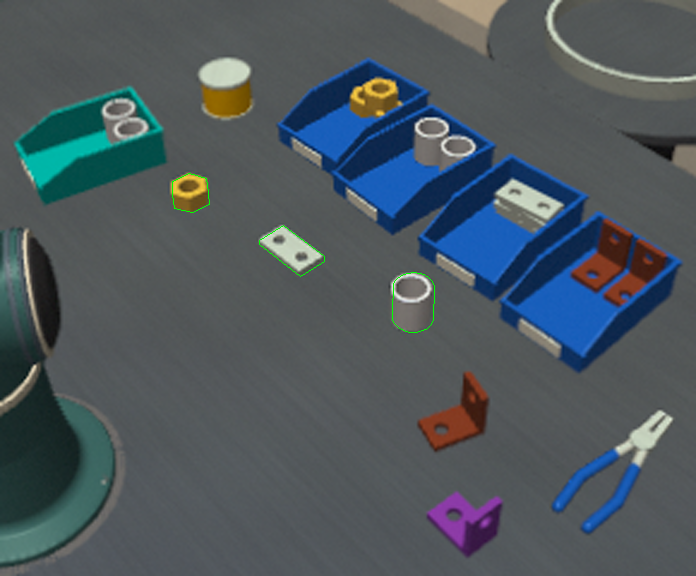

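Fits agree in both views: the nut is 27.9° with reach 0.47, the tab 92.2°, and the bracket -16.5°. I'll write a helper that converts world targets to move units.

```bash
cat > go.py <<'E'
# usage: go.py x,y,z,angdeg ... ; shifts/turns in move units from current pose
import sys,numpy as np
from scipy.spatial.transform import Rotation as R
from workcell import bot
s=bot.read_state();p=s["tool_pos"];r0=R.from_rotvec(s["tcp_rot"]);Y=r0.as_matrix()[:,1]
print("t",round(s["time"],2),"p",p.round(4),"yang",np.degrees(np.arctan2(Y[1],Y[0])).round(1),"w",round(s["width"],3),"F",s["wrist_force"].round(1),"grip",round(s["grip_force"],1))
for a in sys.argv[1:]:
    x,y,z,g=map(float,a.split(","));g=np.radians(g);rt=np.array([[-np.sin(g),np.cos(g),0],[np.cos(g),np.sin(g),0],[0,0,-1]]).T
    t=(r0.inv()*R.from_matrix(rt)).as_rotvec()/np.radians(45);d=r0.inv().apply(np.array([x,y,z])-p)/.25
    print(a,"[[%.3f,%.3f,%.3f],[%.3f,%.3f,%.3f]]"%(*d,*t))
E
python3 - <<'E'
from h import *
from workcell import cams
c=cams.read_camera("top");print("coupling",ray(c,(321,224),.05))
for n,p in dict(nuts=(.657,.2277,.0563),coup=(.6419,.0829,-.0126),tabs=(.6471,-.0778,.0785),brk=(.6419,-.2259,.0504)).items():
    for x in(-36,-10): print(n,x,p[0]+x/1e3*np.cos(p[2]),p[1]+x/1e3*np.sin(p[2]))
print("brk grip",.3907+.026*np.cos(-.2875),-.2494+.026*np.sin(-.2875))
E
python3 go.py 0.33,0.43,0.15,66 0.394,0.257,0.1,88
```

```text
coupling [ 0.46872123 -0.0980351   0.05      ]
nuts -36 0.6210570393511902 0.22567427055160208
nuts -10 0.6470158442642195 0.22713729737544502
coup -36 0.6059028576421931 0.08335358799783928
coup -10 0.6319007937894981 0.08302599666606647
tabs -36 0.6112108635517112 -0.0806230984743906
tabs -10 0.6371307954310309 -0.07858419402066405
brk -36 0.6059457132022003 -0.22771363195317057
brk -10 0.6319126981117223 -0.22640378665365848
brk grip 0.41563284978132625 -0.25677244883209227
t 0.35 p [0.275  0.6163 0.231 ] yang 65.9 w 1.002 F [0.5 0.6 0.1] grip 0.0
0.33,0.43,0.15,66 [[-0.504,-0.591,0.324],[-0.001,-0.000,-0.001]]
0.394,0.257,0.1,88 [[-1.020,-1.118,0.525],[-0.001,-0.000,-0.490]]
```

>>> play_rows:
  rows:
    - [[-0.85,-0.93,0.4],[0,0,-0.49]]
    - [[-0.85,-0.93,0.4],[0,0,-0.49]]
    - [[-0.85,-0.93,0.4],[0,0,-0.49]]
    - [[-0.85,-0.93,0.4],[0,0,-0.49]]
    - [[-0.85,-0.93,0.4],[0,0,-0.49]]
    - [[-0.85,-0.93,0.4],[0,0,-0.49]]
    - [[-0.85,-0.93,0.4],[0,0,-0.49]]
    - [[-0.85,-0.93,0.4],[0,0,-0.49]]
    - [[-0.85,-0.93,0.4],[0,0,-0.49]]
    - [[-0.85,-0.93,0.4],[0,0,-0.49]]
    - [[-0.85,-0.93,0.4],[0,0,-0.49]]
    - [[-0.85,-0.93,0.4],[0,0,-0.49]]
  claw: 1
  newtons: 50

```text
time: 1.35
tool_pos: [0.3749, 0.3188, 0.1322]
tcp_rot: [0.054, 3.14, 0.002]
wrist_force: [-0.4, -0.2, 1.2]
width: 0.996
grip_force: 0.0
```

```bash
python3 go.py 0.394,0.257,0.05,88 0.394,0.257,0.004,88; python3 - <<'E'
from workcell import cams
import cv2
c=cams.read_camera("wrist");print(c["mount"].round(3).tolist(),c["K"][0])
cv2.imwrite("pics/w1.png",c["image"][...,::-1])
E
```

```text
t 1.35 p [0.3749 0.3188 0.1322] yang 88.0 w 0.996 F [-0.4 -0.2  1.2] grip 0.0
0.394,0.257,0.05,88 [[-0.085,-0.245,0.329],[0.002,0.002,0.001]]
0.394,0.257,0.004,88 [[-0.084,-0.245,0.513],[0.002,0.002,0.001]]
[[0.0, -0.956, -0.293, 0.077], [1.0, 0.0, 0.0, 0.001], [-0.0, -0.293, 0.956, -0.143], [0.0, 0.0, 0.0, 1.0]] [361.64388029   0.         280.23577718]
```

View pics/w1.png

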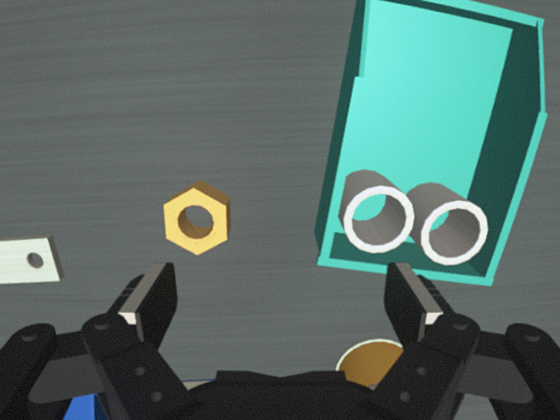

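The wrist view shows the brass nut at (197,221) and the turquoise decoy bin to the right. I'll check the nut position from here.

```bash
python3 - <<'E'
from h import *
from workcell import bot,cams
from scipy.spatial.transform import Rotation as R
s=bot.read_state();c=cams.read_camera("wrist")
T=np.eye(4);T[:3,:3]=R.from_rotvec(s["tcp_rot"]).as_matrix();T[:3,3]=s["tool_pos"];c["T"]=T@c["mount"]
k=mask(c,"yel",(150,165,245,270));ys,xs=np.nonzero(k);print(xs.min(),xs.max(),ys.min(),ys.max())
p,f=fit(c,"nut","yel",(150,165,245,270),(.394,.257),[0,.25,.5,.75]);print(p,np.degrees(p[2])%60,f)
E
```

```text
164 229 182 253
[0.39058489 0.25583026 0.46877606] 26.85888954106032 0.015990341009482267
```

>>> play_rows:
  rows:
    - [[-0.073,-0.25,0.1],[0,0,0.02]]
    - [[-0.073,-0.25,0.2],[0,0,0.02]]
    - [[-0.073,-0.25,0.3],[0,0,0.02]]
    - [[-0.073,-0.25,0.4],[0,0,0.02]]
    - [[-0.073,-0.25,0.46],[0,0,0.02]]
    - [[-0.073,-0.25,0.513],[0,0,0.02]]
    - [[-0.073,-0.25,0.513],[0,0,0.02]]
    - [[-0.073,-0.25,0.513],[0,0,0.02]]

```text
time: 2.12
tool_pos: [0.3899, 0.255, 0.0027]
tcp_rot: [-0.077, -3.139, 0.001]
wrist_force: [0.1, 0.6, 1.7]
width: 0.996
grip_force: 0.0
```

>>> play_rows:
  rows:
    - [[0,0,0],[0,0,0]]
    - [[0,0,0],[0,0,0]]
    - [[0,0,0],[0,0,0]]
    - [[0,0,0],[0,0,0]]
    - [[0,0,0],[0,0,0]]
    - [[0,0,0],[0,0,0]]
    - [[0,0,0],[0,0,0]]
    - [[0,0,0],[0,0,0]]
    - [[0,0,0],[0,0,0]]
    - [[0,0,0],[0,0,0]]
  claw: -1

```text
time: 2.95
tool_pos: [0.3916, 0.2552, 0.0044]
tcp_rot: [0.08, 3.138, 0.003]
wrist_force: [-1.2, 0.3, 5.7]
width: 0.53
grip_force: 52.5
```

```bash
python3 go.py 0.391,0.256,0.12,88 0.621,0.2257,0.12,93 0.621,0.2257,0.009,93
```

```text
t 2.95 p [0.3916 0.2552 0.0044] yang 87.1 w 0.53 F [-1.2  0.3  5.7] grip 52.5
0.391,0.256,0.12,88 [[0.002,0.004,-0.462],[0.002,0.003,-0.020]]
0.621,0.2257,0.12,93 [[-0.923,-0.071,-0.460],[0.002,0.003,-0.131]]
0.621,0.2257,0.009,93 [[-0.922,-0.071,-0.016],[0.002,0.003,-0.131]]
```

>>> play_rows:
  rows:
    - [[0,0,-0.15],[0,0,0]]
    - [[0,0,-0.3],[0,0,0]]
    - [[0,0,-0.42],[0,0,0]]
    - [[-0.12,-0.01,-0.46],[0,0,-0.03]]
    - [[-0.26,-0.02,-0.46],[0,0,-0.06]]
    - [[-0.4,-0.03,-0.46],[0,0,-0.09]]
    - [[-0.54,-0.04,-0.46],[0,0,-0.13]]
    - [[-0.68,-0.05,-0.46],[0,0,-0.13]]
    - [[-0.8,-0.06,-0.46],[0,0,-0.13]]
    - [[-0.89,-0.071,-0.46],[0,0,-0.13]]
    - [[-0.922,-0.071,-0.46],[0,0,-0.13]]
    - [[-0.922,-0.071,-0.42],[0,0,-0.13]]
    - [[-0.922,-0.071,-0.33],[0,0,-0.13]]
    - [[-0.922,-0.071,-0.23],[0,0,-0.13]]
    - [[-0.922,-0.071,-0.14],[0,0,-0.13]]
    - [[-0.922,-0.071,-0.08],[0,0,-0.13]]
    - [[-0.922,-0.071,-0.04],[0,0,-0.13]]
    - [[-0.922,-0.071,-0.022],[0,0,-0.13]]
    - [[-0.922,-0.071,-0.017],[0,0,-0.13]]
    - [[-0.922,-0.071,-0.017],[0,0,-0.13]]

```text
time: 4.62
tool_pos: [0.6196, 0.2254, 0.0079]
tcp_rot: [-0.081, 3.14, 0.0]
wrist_force: [0.1, 0.1, -2.5]
width: 0.525
grip_force: 52.8
```

```bash
python3 go.py 0.621,0.2257,0.009,93 0.621,0.2257,0.15,93
```

```text
t 4.62 p [0.6196 0.2254 0.0079] yang 93.0 w 0.525 F [ 0.1  0.1 -2.5] grip 52.8
0.621,0.2257,0.009,93 [[-0.006,0.001,-0.004],[0.000,0.001,-0.001]]
0.621,0.2257,0.15,93 [[-0.006,0.001,-0.568],[0.000,0.001,-0.001]]
```

>>> play_rows:
  rows:
    - [[0,0,0],[0,0,0]]
    - [[0,0,0],[0,0,0]]
    - [[0,0,0],[0,0,0]]
    - [[0,0,0],[0,0,0]]
    - [[0,0,0],[0,0,0]]
    - [[0,0,-0.05],[0,0,0]]
    - [[0,0,-0.15],[0,0,0]]
    - [[0,0,-0.3],[0,0,0]]
    - [[0,0,-0.45],[0,0,0]]
    - [[0.05,-0.04,-0.55],[0,0,0.15]]
    - [[0.15,-0.1,-0.57],[0,0,0.3]]
    - [[0.25,-0.17,-0.57],[0,0,0.45]]
    - [[0.35,-0.24,-0.57],[0,0,0.6]]
    - [[0.45,-0.3,-0.57],[0,0,0.75]]
    - [[0.55,-0.37,-0.57],[0,0,0.9]]
    - [[0.58,-0.39,-0.57],[0,0,1]]
    - [[0.58,-0.39,-0.57],[0,0,1]]
  claw: 0.5

```text
time: 6.03
tool_pos: [0.4777, 0.1192, 0.1501]
tcp_rot: [-1.131, -2.93, 0.0]
wrist_force: [-0.4, 0.4, 0.2]
width: 0.75
grip_force: 0.0
```

```bash
python3 go.py 0.432,0.085,0.12,2 
```

```text
t 6.03 p [0.4777 0.1192 0.1501] yang 47.8 w 0.75 F [-0.4  0.4  0.2] grip 0.0
0.432,0.085,0.12,2 [[0.044,-0.224,0.121],[-0.001,-0.000,1.017]]
```

>>> play_rows:
  rows:
    - [[0.01,-0.05,0.05],[0,0,0.16]]
    - [[0.02,-0.1,0.1],[0,0,0.32]]
    - [[0.03,-0.15,0.12],[0,0,0.48]]
    - [[0.044,-0.224,0.12],[0,0,0.64]]
    - [[0.044,-0.224,0.12],[0,0,0.8]]
    - [[0.044,-0.224,0.12],[0,0,0.95]]
    - [[0.044,-0.224,0.12],[0,0,1]]
    - [[0.044,-0.224,0.12],[0,0,1]]
    - [[0.044,-0.224,0.12],[0,0,1]]
  claw: 1

```text
time: 6.78
tool_pos: [0.4353, 0.0865, 0.1204]
tcp_rot: [2.159, 2.281, 0.002]
wrist_force: [-1.0, 0.8, -0.6]
width: 1.002
grip_force: 0.0
```

```bash
cat > wr.py <<'E'
from h import *
import sys
from workcell import bot,cams
from scipy.spatial.transform import Rotation as R
def wcam():
    s=bot.read_state();c=cams.read_camera("wrist");T=np.eye(4);T[:3,:3]=R.from_rotvec(s["tcp_rot"]).as_matrix();T[:3,3]=s["tool_pos"];c["T"]=T@c["mount"];return c
def pfit(m,kind,p0,yaw,name):
    c=wcam();P=proj(c,place(m,[*p0,yaw]));a=P.min(0)-25;b=P.max(0)+25
    roi=[max(0,int(a[0])),max(0,int(a[1])),min(560,int(b[0])),min(420,int(b[1]))]
    k=mask(c,kind,roi);p,f=fit(c,m,kind,roi,p0,[yaw]);print(m,p.round(4),np.degrees(p[2]).round(1),f,"roi",roi)
    o=c["image"].copy();cv2.polylines(o,[cv2.convexHull(proj(c,place(m,p)).round().astype(np.int32))],True,(0,255,0),1);o[k>0]=o[k>0]//2+[60,0,60]
    cv2.imwrite(name,o.astype(np.uint8)[...,::-1]);return p
E
sed -i 's/V>(135)/V>165/' h.py
python3 - <<'E'
from wr import *
pfit("tab","br",(.432,.085),1.61,"pics/w2.png")
E
python3 go.py 0.432,0.085,0.0,2
```

```text
tab [0.4283 0.0842 1.6178] 92.7 0.035960774838750376 roi [225, 116, 332, 272]
t 6.83 p [0.4351 0.0864 0.1203] yang 3.1 w 1.002 F [-0.   0.3 -0.3] grip 0.0
0.432,0.085,0.0,2 [[-0.005,-0.013,0.481],[0.001,-0.000,0.025]]
```

View pics/w2.png

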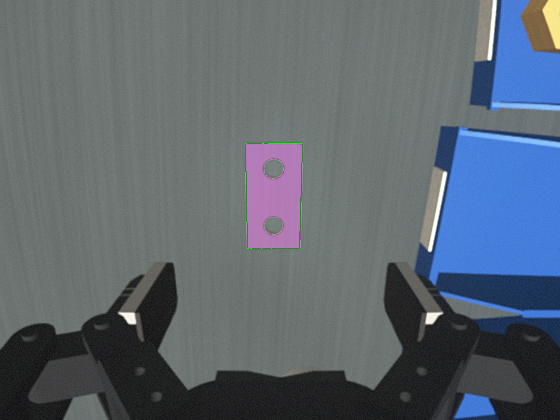

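>>> play_rows:
  rows:
    - [[-0.007,-0.027,0.12],[0,0,0.01]]
    - [[-0.007,-0.027,0.25],[0,0,0.01]]
    - [[-0.007,-0.027,0.36],[0,0,0.01]]
    - [[-0.007,-0.027,0.43],[0,0,0.01]]
    - [[-0.007,-0.027,0.465],[0,0,0.01]]
    - [[-0.007,-0.027,0.479],[0,0,0.01]]
    - [[-0.007,-0.027,0.479],[0,0,0.01]]
    - [[-0.007,-0.027,0.479],[0,0,0.01]]
    - [[-0.007,-0.027,0.479],[0,0,0.01]]

```text
time: 7.58
tool_pos: [0.4293, 0.0841, 0.0014]
tcp_rot: [2.171, 2.268, 0.004]
wrist_force: [-0.1, 0.1, 0.2]
width: 0.999
grip_force: 0.0
```

>>> play_rows:
  rows:
    - [[0,0,0],[0,0,0]]
    - [[0,0,0],[0,0,0]]
    - [[0,0,0],[0,0,0]]
    - [[0,0,0],[0,0,0]]
    - [[0,0,0],[0,0,0]]
    - [[0,0,0],[0,0,0]]
    - [[0,0,0],[0,0,0]]
    - [[0,0,0],[0,0,0]]
    - [[0,0,0],[0,0,0]]
    - [[0,0,0],[0,0,0]]
    - [[0,0,0],[0,0,0]]
  claw: -1

```text
time: 8.5
tool_pos: [0.4287, 0.0839, 0.0011]
tcp_rot: [2.172, 2.269, 0.002]
wrist_force: [-1.3, -0.2, 5.9]
width: 0.453
grip_force: 50.2
```

```bash
python3 go.py 0.6112,-0.0806,0.12,4.5 0.6112,-0.0806,0.005,4.5
```

```text
t 8.5 p [0.4287 0.0839 0.0011] yang 2.5 w 0.453 F [-1.3 -0.2  5.9] grip 50.2
0.6112,-0.0806,0.12,4.5 [[-0.689,0.701,-0.475],[0.002,-0.000,-0.044]]
0.6112,-0.0806,0.005,4.5 [[-0.689,0.701,-0.015],[0.002,-0.000,-0.044]]
```

>>> play_rows:
  rows:
    - [[0,0,-0.12],[0,0,0]]
    - [[0,0,-0.27],[0,0,0]]
    - [[0,0,-0.4],[0,0,0]]
    - [[-0.06,0.06,-0.475],[0,0,-0.02]]
    - [[-0.16,0.16,-0.475],[0,0,-0.04]]
    - [[-0.26,0.265,-0.475],[0,0,-0.044]]
    - [[-0.36,0.366,-0.475],[0,0,-0.044]]
    - [[-0.46,0.47,-0.475],[0,0,-0.044]]
    - [[-0.56,0.57,-0.475],[0,0,-0.044]]
    - [[-0.65,0.66,-0.475],[0,0,-0.044]]
    - [[-0.689,0.701,-0.475],[0,0,-0.044]]
    - [[-0.689,0.701,-0.44],[0,0,-0.044]]
    - [[-0.689,0.701,-0.35],[0,0,-0.044]]
    - [[-0.689,0.701,-0.25],[0,0,-0.044]]
    - [[-0.689,0.701,-0.15],[0,0,-0.044]]
    - [[-0.689,0.701,-0.08],[0,0,-0.044]]
    - [[-0.689,0.701,-0.04],[0,0,-0.044]]
    - [[-0.689,0.701,-0.022],[0,0,-0.044]]
    - [[-0.689,0.701,-0.015],[0,0,-0.044]]
    - [[-0.689,0.701,-0.015],[0,0,-0.044]]

```text
time: 10.17
tool_pos: [0.6085, -0.0798, 0.0043]
tcp_rot: [-2.13, -2.305, 0.003]
wrist_force: [0.0, -0.7, -1.9]
width: 0.447
grip_force: 51.9
```

```bash
python3 go.py 0.6112,-0.0806,0.12,4.5 0.469,-0.098,0.14,4
```

```text
t 10.17 p [ 0.6085 -0.0798  0.0043] yang 4.5 w 0.447 F [ 0.  -0.7 -1.9] grip 51.9
0.6112,-0.0806,0.12,4.5 [[-0.004,0.009,-0.463],[-0.004,-0.001,0.000]]
0.469,-0.098,0.14,4 [[-0.028,-0.564,-0.541],[-0.004,-0.001,0.011]]
```

>>> play_rows:
  rows:
    - [[0,0,0],[0,0,0]]
    - [[0,0,0],[0,0,0]]
    - [[0,0,0],[0,0,0]]
    - [[0,0,0],[0,0,0]]
    - [[0,0,0],[0,0,0]]
    - [[0,0,-0.05],[0,0,0]]
    - [[0,0,-0.15],[0,0,0]]
    - [[0,0,-0.3],[0,0,0]]
    - [[0,0,-0.42],[0,0,0]]
    - [[0,-0.04,-0.52],[0,0,0]]
    - [[0,-0.16,-0.54],[0,0,0]]
    - [[-0.02,-0.3,-0.54],[0,0,0]]
    - [[-0.028,-0.43,-0.54],[0,0,0]]
    - [[-0.028,-0.53,-0.54],[0,0,0]]
    - [[-0.028,-0.57,-0.54],[0,0,0]]
    - [[-0.028,-0.57,-0.54],[0,0,0]]
    - [[-0.028,-0.57,-0.54],[0,0,0]]
    - [[-0.028,-0.57,-0.54],[0,0,0]]
  claw: 0.4

```text
time: 11.67
tool_pos: [0.4705, -0.0989, 0.1397]
tcp_rot: [2.131, 2.305, 0.002]
wrist_force: [1.0, 0.6, 0.1]
width: 0.696
grip_force: 0.0
```

```bash
python3 - <<'E'
from wr import *
c=wcam();k=mask(c,"br",(180,80,380,300));ys,xs=np.nonzero(k);print(xs.min(),xs.max(),ys.min(),ys.max())
u=((xs.min()+xs.max())/2,(ys.min()+ys.max())/2);print(ray(c,u,.05), ray(c,(xs.min(),u[1]),.05), ray(c,(xs.max(),u[1]),.05))
cv2.imwrite("pics/w3.png",c["image"][...,::-1])
E
python3 go.py 0.466,-0.098,0.01,4
```

```text
241 311 169 236
[ 0.46574486 -0.09706135  0.05      ] [ 0.4422148  -0.09890461  0.05      ] [ 0.48926792 -0.09522212  0.05      ]
t 11.72 p [ 0.4705 -0.0989  0.1395] yang 4.5 w 0.701 F [-0.8 -0.1 -0.9] grip 0.0
0.466,-0.098,0.01,4 [[0.005,-0.019,0.518],[0.002,0.001,0.011]]
```

View pics/w3.png

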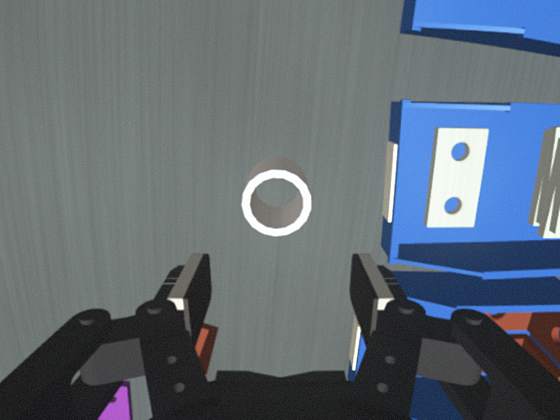

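>>> play_rows:
  rows:
    - [[0.009,-0.019,0.0],[0,0,0]]
    - [[0.009,-0.019,0.0],[0,0,0]]
    - [[0.009,-0.019,0.05],[0,0,0]]
    - [[0.009,-0.019,0.18],[0,0,0]]
    - [[0.009,-0.019,0.31],[0,0,0]]
    - [[0.009,-0.019,0.42],[0,0,0]]
    - [[0.009,-0.019,0.49],[0,0,0]]
    - [[0.009,-0.019,0.518],[0,0,0]]
    - [[0.009,-0.019,0.518],[0,0,0]]
    - [[0.009,-0.019,0.518],[0,0,0]]
  claw: 1

```text
time: 12.55
tool_pos: [0.4643, -0.0969, 0.0095]
tcp_rot: [-2.133, -2.307, 0.0]
wrist_force: [0.5, -0.3, 0.2]
width: 1.003
grip_force: 0.0
```

>>> play_rows:
  rows:
    - [[0,0,0],[0,0,0]]
    - [[0,0,0],[0,0,0]]
    - [[0,0,0],[0,0,0]]
    - [[0,0,0],[0,0,0]]
    - [[0,0,0],[0,0,0]]
    - [[0,0,0],[0,0,0]]
    - [[0,0,0],[0,0,0]]
    - [[0,0,0],[0,0,0]]
    - [[0,0,0],[0,0,0]]
    - [[0,0,0],[0,0,0]]
  claw: -1

```text
time: 13.38
tool_pos: [0.4663, -0.0973, 0.0114]
tcp_rot: [2.13, 2.303, 0.004]
wrist_force: [0.5, 0.5, 6.1]
width: 0.559
grip_force: 51.1
```

```bash
python3 go.py 0.6059,0.0834,0.12,0 0.6059,0.0834,0.0145,0
```

```text
t 13.38 p [ 0.4663 -0.0973  0.0114] yang 4.5 w 0.559 F [0.5 0.5 6.1] grip 51.1
0.6059,0.0834,0.12,0 [[0.677,0.615,-0.432],[0.006,0.002,0.099]]
0.6059,0.0834,0.0145,0 [[0.677,0.613,-0.010],[0.006,0.002,0.099]]
```

>>> play_rows:
  rows:
    - [[0,0,-0.12],[0,0,0]]
    - [[0,0,-0.27],[0,0,0]]
    - [[0,0,-0.4],[0,0,0]]
    - [[0.06,0.06,-0.44],[0,0,0.02]]
    - [[0.16,0.15,-0.44],[0,0,0.04]]
    - [[0.26,0.24,-0.44],[0,0,0.06]]
    - [[0.36,0.33,-0.44],[0,0,0.08]]
    - [[0.46,0.42,-0.44],[0,0,0.1]]
    - [[0.56,0.51,-0.44],[0,0,0.1]]
    - [[0.64,0.58,-0.44],[0,0,0.1]]
    - [[0.677,0.615,-0.44],[0,0,0.1]]
    - [[0.677,0.615,-0.42],[0,0,0.1]]
    - [[0.677,0.615,-0.34],[0,0,0.1]]
    - [[0.677,0.615,-0.25],[0,0,0.1]]
    - [[0.677,0.615,-0.15],[0,0,0.1]]
    - [[0.677,0.615,-0.08],[0,0,0.1]]
    - [[0.677,0.615,-0.04],[0,0,0.1]]
    - [[0.677,0.615,-0.022],[0,0,0.1]]
    - [[0.677,0.615,-0.015],[0,0,0.1]]
    - [[0.677,0.615,-0.015],[0,0,0.1]]

```text
time: 15.05
tool_pos: [0.6016, 0.0827, 0.0147]
tcp_rot: [-2.221, -2.219, 0.006]
wrist_force: [-4.8, 0.1, 4.0]
width: 0.556
grip_force: 54.1
```

```bash
python3 go.py 0.52,-0.08,0.16,40 0.4145,-0.2565,0.14,73.5
```

```text
t 15.05 p [0.6016 0.0827 0.0147] yang -0.0 w 0.556 F [-4.8  0.1  4. ] grip 54.1
0.52,-0.08,0.16,40 [[-0.652,-0.328,-0.579],[-0.006,-0.001,-0.890]]
0.4145,-0.2565,0.14,73.5 [[-1.358,-0.749,-0.496],[-0.006,-0.003,-1.634]]
```

>>> play_rows:
  rows:
    - [[0,0,0],[0,0,0]]
    - [[0,0,0],[0,0,0]]
    - [[0,0,0],[0,0,0]]
    - [[0,0,0],[0,0,0]]
    - [[0,0,0],[0,0,0]]
    - [[0,0,-0.05],[0,0,0]]
    - [[0,0,-0.15],[0,0,0]]
    - [[0,0,-0.3],[0,0,0]]
    - [[0,0,-0.45],[0,0,0]]
    - [[-0.03,-0.02,-0.55],[0,0,-0.1]]
    - [[-0.12,-0.07,-0.58],[0,0,-0.25]]
    - [[-0.25,-0.13,-0.58],[0,0,-0.4]]
    - [[-0.38,-0.2,-0.58],[0,0,-0.55]]
    - [[-0.5,-0.26,-0.58],[0,0,-0.7]]
    - [[-0.62,-0.32,-0.58],[0,0,-0.85]]
    - [[-0.72,-0.38,-0.58],[0,0,-0.95]]
    - [[-0.8,-0.42,-0.58],[0,0,-1]]
    - [[-0.84,-0.45,-0.58],[0,0,-1]]
    - [[-0.84,-0.45,-0.58],[0,0,-1]]
  claw: 0.5

```text
time: 16.63
tool_pos: [0.4902, -0.1277, 0.1587]
tcp_rot: [1.208, 2.899, -0.001]
wrist_force: [0.1, 0.3, 0.4]
width: 0.749
grip_force: 0.0
```

```bash
python3 go.py 0.4145,-0.2565,0.16,73.5
```

```text
t 16.63 p [ 0.4902 -0.1277  0.1587] yang 44.7 w 0.749 F [0.1 0.3 0.4] grip 0.0
0.4145,-0.2565,0.16,73.5 [[-0.153,-0.578,-0.005],[-0.000,0.001,-0.639]]
```

>>> play_rows:
  rows:
    - [[-0.03,-0.1,0],[0,0,-0.12]]
    - [[-0.06,-0.23,0],[0,0,-0.27]]
    - [[-0.1,-0.36,0],[0,0,-0.42]]
    - [[-0.13,-0.49,0],[0,0,-0.55]]
    - [[-0.153,-0.56,0],[0,0,-0.64]]
    - [[-0.153,-0.578,0],[0,0,-0.64]]
    - [[-0.153,-0.578,0],[0,0,-0.64]]
    - [[-0.153,-0.578,0],[0,0,-0.64]]
  claw: 1

```text
time: 17.3
tool_pos: [0.4168, -0.2544, 0.1582]
tcp_rot: [0.446, 3.109, 0.001]
wrist_force: [-0.2, 0.1, 0.6]
width: 1.0
grip_force: 0.0
```

```bash
python3 - <<'E'
from wr import *
p=pfit("bracket","red",(.3907,-.2494),-.2875,"pics/w4.png")
print("grip",p[:2]+.026*np.array([np.cos(p[2]),np.sin(p[2])]))
E
python3 go.py 0.4145,-0.2565,0.02,73.5
```

```text
bracket [ 0.3872 -0.2487 -0.2811] -16.1 0.03182089312370773 roi [222, 90, 330, 233]
grip [ 0.41214378 -0.2559039 ]
t 17.35 p [ 0.4169 -0.2542  0.1582] yang 73.7 w 1.001 F [ 0.3 -0.5 -0.3] grip 0.0
0.4145,-0.2565,0.02,73.5 [[0.007,-0.012,0.553],[0.001,0.000,0.005]]
```

View pics/w4.png

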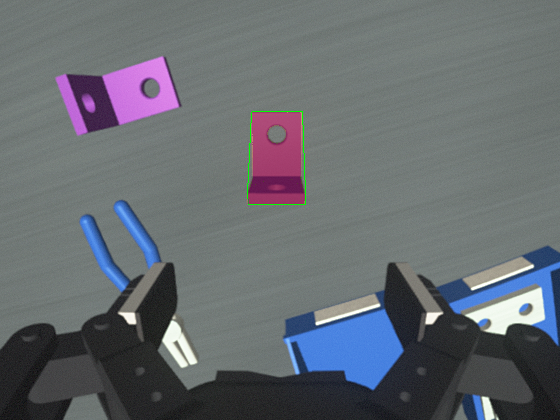

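>>> play_rows:
  rows:
    - [[0.016,-0.012,0.12],[0,0,0]]
    - [[0.016,-0.012,0.25],[0,0,0]]
    - [[0.016,-0.012,0.38],[0,0,0]]
    - [[0.016,-0.012,0.48],[0,0,0]]
    - [[0.016,-0.012,0.545],[0,0,0]]
    - [[0.016,-0.012,0.573],[0,0,0]]
    - [[0.016,-0.012,0.573],[0,0,0]]
    - [[0.016,-0.012,0.573],[0,0,0]]

```text
time: 18.02
tool_pos: [0.4123, -0.2565, 0.0151]
tcp_rot: [0.442, 3.11, 0.0]
wrist_force: [0.3, 0.3, 0.3]
width: 0.999
grip_force: 0.0
```

>>> play_rows:
  rows:
    - [[0,0,0],[0,0,0]]
    - [[0,0,0],[0,0,0]]
    - [[0,0,0],[0,0,0]]
    - [[0,0,0],[0,0,0]]
    - [[0,0,0],[0,0,0]]
    - [[0,0,0],[0,0,0]]
    - [[0,0,0],[0,0,0]]
    - [[0,0,0],[0,0,0]]
    - [[0,0,0],[0,0,0]]
    - [[0,0,0],[0,0,0]]
  claw: -1

```text
time: 18.85
tool_pos: [0.4126, -0.2576, 0.0161]
tcp_rot: [0.444, 3.108, -0.001]
wrist_force: [-0.2, 1.3, 5.7]
width: 0.46
grip_force: 50.8
```

```bash
python3 go.py 0.6319,-0.2264,0.13,92.9 0.6319,-0.2264,0.019,92.9
```

```text
t 18.85 p [ 0.4126 -0.2576  0.0161] yang 73.8 w 0.46 F [-0.2  1.3  5.7] grip 50.8
0.6319,-0.2264,0.13,92.9 [[-0.808,0.365,-0.454],[-0.001,0.003,-0.425]]
0.6319,-0.2264,0.019,92.9 [[-0.807,0.365,-0.010],[-0.001,0.003,-0.425]]
```

>>> play_rows:
  rows:
    - [[0,0,-0.12],[0,0,0]]
    - [[0,0,-0.27],[0,0,0]]
    - [[0,0,-0.4],[0,0,0]]
    - [[-0.06,0.03,-0.46],[0,0,-0.04]]
    - [[-0.17,0.08,-0.46],[0,0,-0.1]]
    - [[-0.29,0.13,-0.46],[0,0,-0.17]]
    - [[-0.41,0.185,-0.46],[0,0,-0.24]]
    - [[-0.53,0.24,-0.46],[0,0,-0.31]]
    - [[-0.65,0.29,-0.46],[0,0,-0.38]]
    - [[-0.75,0.34,-0.46],[0,0,-0.42]]
    - [[-0.807,0.365,-0.46],[0,0,-0.425]]
    - [[-0.807,0.365,-0.44],[0,0,-0.425]]
    - [[-0.807,0.365,-0.35],[0,0,-0.425]]
    - [[-0.807,0.365,-0.25],[0,0,-0.425]]
    - [[-0.807,0.365,-0.15],[0,0,-0.425]]
    - [[-0.807,0.365,-0.08],[0,0,-0.425]]
    - [[-0.807,0.365,-0.04],[0,0,-0.425]]
    - [[-0.807,0.365,-0.022],[0,0,-0.425]]
    - [[-0.807,0.365,-0.015],[0,0,-0.425]]
    - [[-0.807,0.365,-0.015],[0,0,-0.425]]

```text
time: 20.52
tool_pos: [0.6293, -0.2258, 0.0193]
tcp_rot: [0.079, -3.139, -0.001]
wrist_force: [0.7, 0.1, -3.7]
width: 0.464
grip_force: 51.9
```

>>> play_rows:
  rows:
    - [[0,0,0],[0,0,0]]
    - [[0,0,0],[0,0,0]]
    - [[0,0,0],[0,0,0]]
    - [[0,0,0],[0,0,0]]
    - [[0,0,0],[0,0,0]]
    - [[0,0,0],[0,0,0]]
    - [[0,0,-0.05],[0,0,0]]
    - [[0,0,-0.15],[0,0,0]]
    - [[0,0,-0.3],[0,0,0]]
    - [[0,0,-0.45],[0,0,0]]
    - [[0.1,0,-0.6],[0,0,0]]
    - [[0.25,0,-0.7],[0,0,0]]
    - [[0.4,-0.1,-0.8],[0,0,0]]
    - [[0.55,-0.2,-0.8],[0,0,0]]
    - [[0.7,-0.3,-0.8],[0,0,0]]
    - [[0.8,-0.4,-0.8],[0,0,0]]
    - [[0.8,-0.5,-0.8],[0,0,0]]
    - [[0.8,-0.5,-0.8],[0,0,0]]
  claw: 0.5

```text
time: 22.02
tool_pos: [0.4347, -0.3658, 0.2204]
tcp_rot: [-0.072, 3.14, -0.008]
wrist_force: [0.3, -0.0, 0.4]
width: 0.75
grip_force: 0.0
```

```bash
python3 - <<'E'
from workcell import cams
import cv2,numpy as np
t=cams.read_camera("top")["image"][105:215,165:405];s=cams.read_camera("side")["image"][150:290,230:430]
t=cv2.resize(t,None,fx=2.5,fy=2.5,interpolation=cv2.INTER_CUBIC);s=cv2.resize(s,(430,301),interpolation=cv2.INTER_CUBIC)
o=np.zeros((590,620,3),np.uint8);o[:275,:600]=t;o[280:581,:430]=s;cv2.imwrite("pics/end.png",o[...,::-1])
E
python3 go.py
```

```text
t 22.12 p [ 0.4367 -0.3619  0.2196] yang 92.7 w 0.746 F [ 0.5  0.6 -0.2] grip 0.0
```

View pics/end.png

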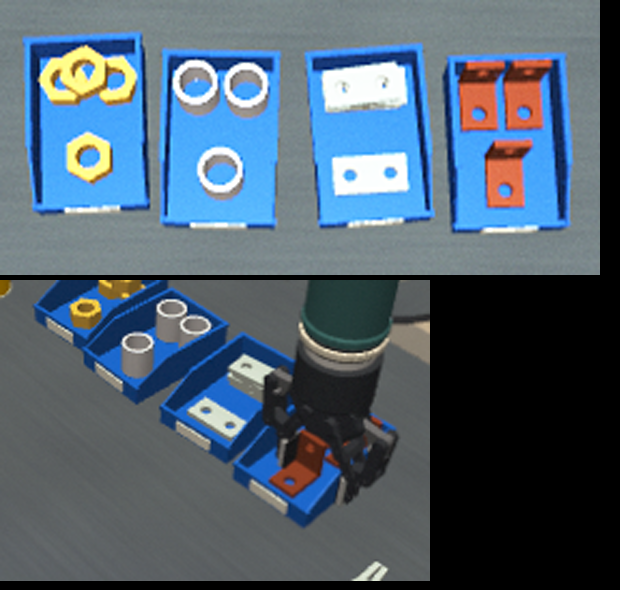

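The nut (88,157), coupling (220,172), tab (370,174) and bracket (507,175) are each in the right bin. All four sit flat or upright and square in the free front. The arm is clear, so I'm handing the job in.

```bash
python3 -c "
from workcell import bot;print(bot.finish_job())"
```

```text
the job is handed in; nothing more can be done
None
```

I put the nut, coupling, bracket and tab each in its own blue bin and handed the job in at about 22 s of robot time; the final pictures show all four upright and square in the free front, but no verdict was returned.

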